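# Serve the gold chocolate ball from the rocker-gate dispenser

### The arm

A 6-joint arm with a two-finger parallel gripper is mounted at the origin on the work surface. World frame = base frame: x ahead of the robot, y to its left, z up, the work surface at z = 0. Lengths are in m, angles in degrees, forces in N, time in s.
With the tool pointing down it reaches from about 0.375 to 0.9 m from the base axis. Payload 3.1 kg.
Tool frame: the origin (TCP) lies on the centre line of the jaws, within the pads' length; the fingertips stand 8 mm ahead of it and the grasp point (between the pads) lies 11 mm behind it (bot.tip_extent is the distance from the TCP to the fingertips, in m); z points along the fingers, y is the line along which they close (so a half turn about z gives the same grasp; the last joint's range is limited). The gripper opens to 87 mm and grips with 3 to 60 N. Pads are 19 mm wide; open, the fingers measure 117 mm over their backs; the gripper's body (75 mm by 190 mm) begins 51 mm behind the grasp point.
Start: joints at [-83.967, 30.224, 82.088, -0, 67.689, -10.227], TCP at [0.175, -0.6, 0.231] pointing down, gripper open.
Joint ranges: [-176.69, 176.69], [-43.24, 126.21], [12.49, 139.97], [-82, 262], [0, 151.66], [-163.58, 163.58]. Speed limits (degrees/s): [159.86, 159.86, 180, 180, 180, 180].

### API

Orientations are given as a 3x3 rotation matrix whose columns are the frame's x, y, z axes.
In Python, from rig import bot, vision, workorder gives the robot as it stands.
- The arm moves only by the shell command python3 -m handwheel 'ROWS'. ROWS is JSON, a list of rows, each an object with "delta_rot": the turn, a rotation vector about the tool's x, y, z in rad, a list of three; "xyz": the shift along the tool's x, y, z in mm, a list of three; "hand": the closure, from -1 (fully open) to 1 (shut). A call has exactly 5 rows; each row is the pose to reach, as a shift and turn from the pose commanded when the call began, along the tool's axes at that moment; what a row does not reach only later rows make up. A row lasts 1/8 s, in which the tool goes at most 62.5 mm and 10.7 degrees, less where a joint would pass 70% of its speed; a pose out of reach is approached as far as the arm can. A call with a gripper value outside its range is refused whole. The fingers move at their own pace and stop on an object; the grip force is fixed at half the most. Time passes only in rows, so rows that repeat a pose let the fingers close, or fill a call up. It gives the time, the measured TCP pose, the force, the opening and the grip force at its end, in the units of the state.
- bot.read_state(): the state, without advancing time (a new reading comes with each control period).
- vision.capture(name): name is "scene" or "top"; returns the picture (480x640x3 uint8, red, green, blue); there is no depth.
- vision.camera_model(name): a dict with "camera_matrix" (3x3 intrinsics, pixels), "camera_from_world" (4x4, takes a point from world to camera coordinates). Camera axes: x right, y up, looking along -z (the intrinsics and any distortion apply to the point x, -y, -z); pixel columns grow to the right and rows downward; lengths in m; the calibration is good to about 2 mm. A picture is of the moment at which its call begins. camera_model takes no time and is no camera call.
- workorder.hand_in(): hands the job in; it is judged then, once.
The state is a dict: "time_s": time; "joint_positions": joint angles; "qvel": joint speeds; "tau": joint torques, N m; "position": TCP position; "tcp_rot": TCP orientation; "force": force on the tool from outside, world axes, zero at the start; "moment": the same for the moment, N m; "opening": opening from 0.0 (shut) to 1.0 (fully open); "grasp_force": force on a finger pad.
Only numpy, scipy, OpenCV 4.12 (cv2) and the standard library are available. Lean on these libraries where they do the work, as an engineer would, in place of code of your own. Each camera call takes 0.05 s, during which the arm holds its last target. There are 200 camera calls.

### The job

Serve the gold chocolate ball from the counter dispenser: with the fingertips, press down the blue pad of the rocking lever whose gate holds back the gold ball, keep it down until the ball has rolled into the catch pocket at the lower end of its lane, then let the pad come up again so that the gate is shut. Work only by pressing that pad: do not touch the balls or the gates, and leave the other lever, the red ball and the cup, cookie dome and chocolate slab as they are.

Things in the scene. Friction and masses are not known exactly. Their poses are not given: they have to be found in the camera images.
- dispenser: dispenser fixed to the counter: dark board 340 (x) x 300 (y) x 14 mm with two white lanes along its x, centred at y = +50 (left) and -50 mm (right), 44 mm wide, floor 50 mm up at x = 0, falling 0.14 rad towards +x. Levers lie along y at x = 0, pivot posts at y = +-125 mm, 132 mm high. Origin under the board's centre, z up. Turned at most 0.3 rad. Which ball is in which lane varies.
- pocket_left (a point): where the ball's centre comes to rest in the catch pocket (grey floor, higher walls, end wall) at the low end of the left lane, 122 mm from the dispenser's origin along its x; a ball held by the gate lies at about x = -20 mm
- pocket_right (a point): where the ball's centre comes to rest in the catch pocket (grey floor, higher walls, end wall) at the low end of the right lane, 122 mm from the dispenser's origin along its x; a ball held by the gate lies at about x = -20 mm
- lever_left (a joint): hinge of the left lever (rad): 0 = at rest, pad up, gate shut; grows as the left pad is pushed down, to 0.6 = pad down at its stop, gate fully up. The ball can pass from about 0.36 upwards. A return spring lifts the pad and shuts the gate when let go; holding the pad down takes about 2.5 N at the top and 4.5 N at the bottom.
- lever_right (a joint): hinge of the right lever (rad): 0 = at rest, pad up, gate shut; grows as the right pad is pushed down, to 0.6 = pad down at its stop, gate fully up. The ball can pass from about 0.36 upwards. A return spring lifts the pad and shuts the gate when let go; holding the pad down takes about 2.5 N at the top and 4.5 N at the bottom.
- pad_left (a point): blue press pad of the left lever, 50 mm (dispenser x) by 42 mm, 8 mm thick; point at its top face's centre, z normal to it. At rest about 157 mm above the counter at dispenser (0, +203 mm), outer edge higher (tilt 0.3 rad); pushed fully down it sinks about 50 mm, moving out by 7 mm, and tilts 0.3 rad the other way. Pivot 85 mm away along the lever, towards the lanes, 120 mm up.
- pad_right (a point): blue press pad of the right lever, 50 mm (dispenser x) by 42 mm, 8 mm thick; point at its top face's centre, z normal to it. At rest about 157 mm above the counter at dispenser (0, -203 mm), outer edge higher (tilt 0.3 rad); pushed fully down it sinks about 50 mm, moving out by 7 mm, and tilts 0.3 rad the other way. Pivot 85 mm away along the lever, towards the lanes, 120 mm up.
- gate_left (a point): dark steel gate plate, 16 mm wide, 41 mm high, 4 mm thick, hanging across the left lane from the inner end of the left lever; point at the middle of its top edge. It swings up about 44 mm when the left pad is pressed fully.
- gate_right (a point): dark steel gate plate, 16 mm wide, 41 mm high, 4 mm thick, hanging across the right lane from the inner end of the right lever; point at the middle of its top edge. It swings up about 44 mm when the right pad is pressed fully.
- gold_ball_center (a point): centre of the gold-foil chocolate ball, 34 mm in diameter, about 25 g; starts in one of the lanes, resting against the uphill side of the gate; it rolls by itself to the catch pocket in about a second once the gate is up.
- red_ball_center (a point): centre of the red-foil chocolate ball, 34 mm in diameter, resting behind the gate of the other lane; it must stay there.
- espresso_cup: loose white cup, 68 mm across, 60 mm high, origin under its centre; bystander
- cookie_dome: loose cookie under a clear dome on a round wooden base 116 mm across, 82 mm high, origin under its centre; bystander
- white_chocolate: loose pale chocolate slab 60 x 100 x 28 mm lying flat, origin under its centre; bystander
- gold_ball: the gold ball itself; its origin is on the ball's skin and turns with it as it rolls, so use gold_ball_center for its position
- red_ball: the red ball itself; its origin is on the ball's skin and turns with it as it rolls, so use red_ball_center for its position

How it is judged:
By the outcome, as a careful person would: the job done as asked, in the order asked, and still so for the second after the job is handed in, with the robot touching nothing.
It also fails if it takes over 32 s, if anything falls off the work surface, if the arm or the gripper's body presses on something with over 40 N, if the wrist force passes 120 N, or if a joint passes its speed limit or range.

## Working session

There is one attempt and no reset: what is moved stays moved. The work goes in short steps, Python scripts to look and compute and a shell command to move; the robot and the scene stay as the last step left them, time stands still between calls to the robot, and variables do not carry over. Pictures are saved under pics/ and viewed, at most 10 in all, crops included, and the job is handed in when it is done.

```bash
mkdir -p pics; python3 - <<'E'
from rig import bot, vision, workorder
import cv2,numpy as np
for n in("top","scene"):
    cv2.imwrite(f"pics/{n}0.png",vision.capture(n)[:,:,::-1])
    m=vision.camera_model(n);print(n,m)
s=bot.read_state();print(s['time_s'],s['position'],s['tcp_rot'],s['force'],s['opening'])
E
```

```text
top {'camera_matrix': array([[568.97652189,   0.        , 317.00518997],
       [  0.        , 568.97652189, 242.27792114],
       [  0.        ,   0.        ,   1.        ]]), 'camera_from_world': array([[ 0.0288792 , -0.99916977, -0.02873614,  0.03042387],
       [ 0.9829933 ,  0.02317233,  0.18217359, -0.55465255],
       [-0.18135647, -0.03350846,  0.98284638, -1.12396418],
       [ 0.        ,  0.        ,  0.        ,  1.        ]])}
scene {'camera_matrix': array([[545.32737094,   0.        , 321.02729067],
       [  0.        , 545.32737094, 239.52268963],
       [  0.        ,   0.        ,   1.        ]]), 'camera_from_world': array([[ 0.75894746,  0.65085566,  0.01963838, -0.42816343],
       [-0.41744747,  0.46318658,  0.78179012,  0.14665055],
       [ 0.4997363 , -0.60153562,  0.62323233, -1.35019466],
       [ 0.        ,  0.        ,  0.        ,  1.        ]])}
0.1 [ 0.174957   -0.59934638  0.22967279] [[ 9.60001215e-01  2.79995755e-01 -2.11088448e-04]
 [ 2.79995626e-01 -9.59999304e-01  1.94590542e-03]
 [ 3.42200495e-04 -1.92717541e-03 -9.99998084e-01]] [ 0.01246999 -0.24637079 -0.08259129] 1.000687277857428
```

View pics/top0.png

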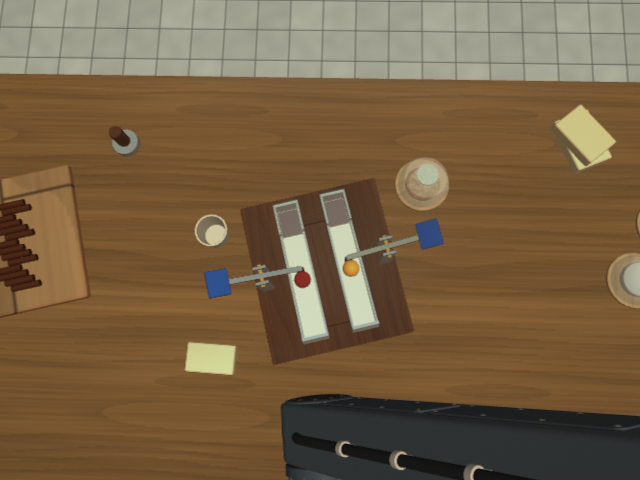

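View pics/scene0.png

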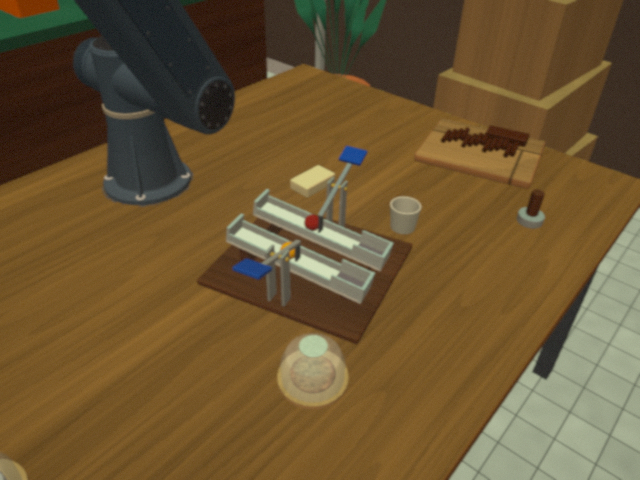

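The top picture shows the red ball at (302,279), and the gold ball at (351,268) in the right lane. The right pad is centred at (429,234) and the left pad at (218,283). The dome at (422,183) is near the right pad.

```bash
cat > h.py <<'E'
from rig import bot, vision, workorder
import cv2,numpy as np
from scipy.spatial.transform import Rotation as R
def ray(n,uv,z):
    m=vision.camera_model(n);K=m['camera_matrix'];T=m['camera_from_world']
    d=np.linalg.inv(K)@[*uv,1];d=T[:3,:3].T@(d*[1,-1,-1]);c=-T[:3,:3].T@T[:3,3]
    return c+d*(z-c[2])/d[2]
def proj(n,p):
    m=vision.camera_model(n);q=(m['camera_from_world']@[*p,1])[:3]*[1,-1,-1]
    q=m['camera_matrix']@q;return q[:2]/q[2]
def plan(p,yaw):
    "shift in mm and turn in the tool's axes to point p, tool down, tool y along yaw"
    s=bot.read_state();A=np.array(s['tcp_rot']);y=np.array([np.cos(yaw),np.sin(yaw),0]);z=np.array([0,0,-1.])
    B=np.c_[np.cross(y,z),y,z]
    print('xyz',np.round(A.T@(np.array(p)-s['position'])*1e3,1),'rot',np.round(R.from_matrix(A.T@B).as_rotvec(),3))
E
python3 - <<'E'
from h import *
im=cv2.cvtColor(vision.capture("top"),cv2.COLOR_RGB2HSV)
mk=cv2.inRange(im,(105,120,60),(125,255,255))
n,_,st,c=cv2.connectedComponentsWithStats(mk)
P=[ray("top",c[i],.157) for i in range(1,n) if st[i,4]>150]
print(st[1:],c[1:],P)
r,l=sorted(P,key=lambda p:p[1])[:2]
d=l-r;yaw=np.arctan2(d[1],d[0])-np.pi/2
print('yaw',yaw,np.linalg.norm(d),'origin',(l+r)/2)
print('scene check',proj("scene",r),proj("scene",l))
for a in(0,np.pi): plan([*r[:2],.23],yaw+a)
E
```

```text
[[416 219  27  30 543]
 [205 269  26  29 564]] [[428.86740331 233.33517495]
 [217.33865248 282.76950355]] [array([ 0.55612855, -0.16752849,  0.157     ]), array([0.45315909, 0.22475391, 0.157     ])]
yaw 0.2566972035303432 0.4055714418200634 origin [0.50464382 0.02861271 0.157     ]
scene check [251.09002921 264.71489997] [351.61510328 152.95088874]
xyz [ 486.8 -307.9    0.5] rot [-1.000e-03 -2.000e-03 -1.544e+00]
xyz [ 486.8 -307.9    0.5] rot [-2.000e-03  1.000e-03  1.598e+00]
```

```bash
python3 -m handwheel '[{"xyz":[40,-25,0],"delta_rot":[0,0,-0.13],"hand":1},{"xyz":[90,-57,0],"delta_rot":[0,0,-0.29],"hand":1},{"xyz":[140,-89,0],"delta_rot":[0,0,-0.45],"hand":1},{"xyz":[190,-120,0],"delta_rot":[0,0,-0.61],"hand":1},{"xyz":[240,-152,0],"delta_rot":[0,0,-0.77],"hand":1}]'; python3 - <<'E'
from h import *
plan([.556,-.1675,.205],.257)
E
```

```text
time_s: 0.78
position: [0.3639, -0.3854, 0.2305]
tcp_rot: [[0.49, 0.872, 0.0], [0.872, -0.49, 0.0], [0.0, 0.0, -1.0]]
force: [0.3, -0.2, -0.0]
opening: 0.517
grasp_force: 0.0
xyz [284.1  60.7  25.5] rot [ 0.    -0.    -0.769]
```

```bash
python3 -m handwheel '[{"xyz":[60,13,0],"delta_rot":[0,0,-0.16],"hand":1},{"xyz":[120,26,0],"delta_rot":[0,0,-0.32],"hand":1},{"xyz":[180,39,0],"delta_rot":[0,0,-0.48],"hand":1},{"xyz":[237,51,5],"delta_rot":[0,0,-0.64],"hand":1},{"xyz":[284,61,15],"delta_rot":[0,0,-0.77],"hand":1}]'; python3 -m handwheel '[{"xyz":[0,0,0],"delta_rot":[0,0,0],"hand":1},{"xyz":[0,0,5],"delta_rot":[0,0,0],"hand":1},{"xyz":[0,0,10],"delta_rot":[0,0,0],"hand":1},{"xyz":[0,0,10],"delta_rot":[0,0,0],"hand":1},{"xyz":[0,0,10],"delta_rot":[0,0,0],"hand":1}]'; python3 - <<'E'
from h import *
a=vision.capture("scene");b=vision.capture("top")
x=cv2.resize(a[130:350,170:450],(560,440));y=cv2.resize(b[170:320,250:490],(240*2,300))
cv2.imwrite("pics/1.png",x[:,:,::-1])
plan([.556,-.1675,.205],.257)
E
```

```text
time_s: 1.4
position: [0.5578, -0.1682, 0.2157]
tcp_rot: [[-0.256, 0.967, 0.001], [0.967, 0.256, -0.0], [-0.001, 0.001, -1.0]]
force: [-0.0, -0.8, 0.1]
opening: 0.022
grasp_force: 0.0
time_s: 2.02
position: [0.5559, -0.171, 0.2057]
tcp_rot: [[-0.249, 0.969, 0.0], [0.969, 0.249, -0.0], [-0.0, 0.0, -1.0]]
force: [0.3, 0.4, -0.6]
opening: 0.006
grasp_force: 0.0
xyz [3.1 0.6 0.8] rot [ 0.     0.    -0.005]
```

View pics/1.png

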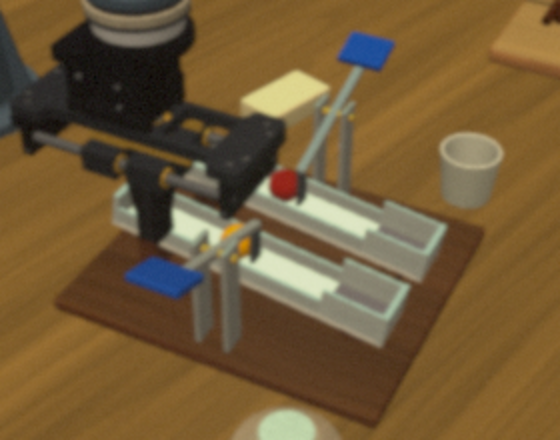

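The closed fingers stand centred above the right pad, with the body clear of posts and lanes. Next I descend and press.

```bash
python3 -m handwheel '[{"xyz":[0,0,12],"delta_rot":[0,0,0],"hand":1},{"xyz":[0,0,24],"delta_rot":[0,0,0],"hand":1},{"xyz":[0,0,36],"delta_rot":[0,0,0],"hand":1},{"xyz":[0,0,44],"delta_rot":[0,0,0],"hand":1},{"xyz":[0,0,52],"delta_rot":[0,0,0],"hand":1}]'; python3 -m handwheel '[{"xyz":[0,0,8],"delta_rot":[0,0,0],"hand":1},{"xyz":[0,0,16],"delta_rot":[0,0,0],"hand":1},{"xyz":[0,0,24],"delta_rot":[0,0,0],"hand":1},{"xyz":[0,0,31],"delta_rot":[0,0,0],"hand":1},{"xyz":[0,0,33],"delta_rot":[0,0,0],"hand":1}]'; python3 - <<'E'
from h import *
a=vision.capture("scene")
cv2.imwrite("pics/2.png",cv2.resize(a[130:350,170:450],(560,440))[:,:,::-1])
s=bot.read_state();print(s['time_s'],s['position'],s['force'])
E
```

```text
time_s: 2.75
position: [0.5569, -0.1708, 0.1534]
tcp_rot: [[-0.25, 0.968, 0.001], [0.968, 0.25, -0.001], [-0.002, 0.001, -1.0]]
force: [0.6, -1.7, 3.6]
opening: 0.004
grasp_force: 1.4
time_s: 3.38
position: [0.5569, -0.1706, 0.1203]
tcp_rot: [[-0.25, 0.968, 0.001], [0.968, 0.25, -0.001], [-0.001, 0.001, -1.0]]
force: [1.7, -4.2, 4.1]
opening: 0.003
grasp_force: 2.6
3.425 [ 0.55689721 -0.17056565  0.12029507] [ 2.14589632 -4.89538392  3.58911059]
```

View pics/2.png

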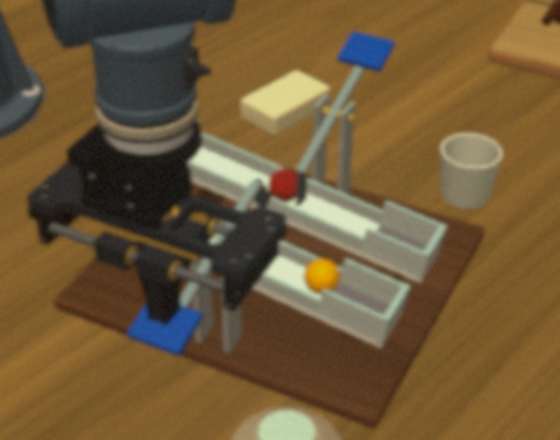

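The gate is up and the gold ball is rolling, now at crop (322,275) entering the pocket. I hold the pad down for longer.

```bash
python3 -m handwheel '[{"xyz":[0,0,0],"delta_rot":[0,0,0],"hand":1},{"xyz":[0,0,0],"delta_rot":[0,0,0],"hand":1},{"xyz":[0,0,0],"delta_rot":[0,0,0],"hand":1},{"xyz":[0,0,0],"delta_rot":[0,0,0],"hand":1},{"xyz":[0,0,0],"delta_rot":[0,0,0],"hand":1}]'; python3 -m handwheel '[{"xyz":[0,0,0],"delta_rot":[0,0,0],"hand":1},{"xyz":[0,0,0],"delta_rot":[0,0,0],"hand":1},{"xyz":[0,0,0],"delta_rot":[0,0,0],"hand":1},{"xyz":[0,0,0],"delta_rot":[0,0,0],"hand":1},{"xyz":[0,0,0],"delta_rot":[0,0,0],"hand":1}]'; python3 - <<'E'
from h import *
a=vision.capture("scene")
cv2.imwrite("pics/3.png",cv2.resize(a[130:350,170:450],(560,440))[:,:,::-1])
E
```

```text
time_s: 4.05
position: [0.5569, -0.1706, 0.1209]
tcp_rot: [[-0.25, 0.968, 0.002], [0.968, 0.25, -0.001], [-0.001, 0.001, -1.0]]
force: [2.2, -4.1, 4.4]
opening: 0.006
grasp_force: 2.5
time_s: 4.68
position: [0.5569, -0.1706, 0.1209]
tcp_rot: [[-0.25, 0.968, 0.002], [0.968, 0.25, -0.001], [-0.001, 0.001, -1.0]]
force: [1.6, -5.1, 4.4]
opening: 0.008
grasp_force: 2.5
```

View pics/3.png

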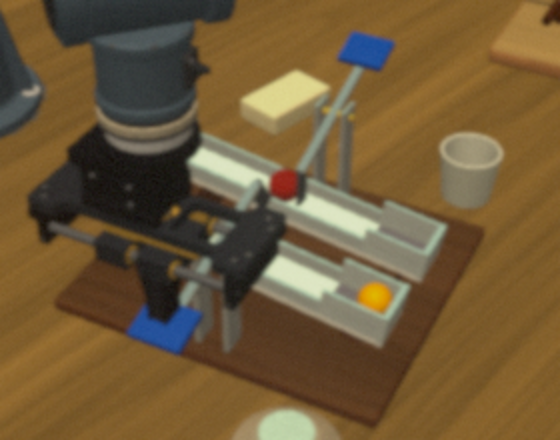

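The ball is in the pocket against the end wall, at crop (375,297). I let the pad up and retreat.

```bash
python3 -m handwheel '[{"xyz":[0,0,-8],"delta_rot":[0,0,0],"hand":1},{"xyz":[0,0,-17],"delta_rot":[0,0,0],"hand":1},{"xyz":[0,0,-26],"delta_rot":[0,0,0],"hand":1},{"xyz":[0,0,-35],"delta_rot":[0,0,0],"hand":1},{"xyz":[0,0,-44],"delta_rot":[0,0,0],"hand":1}]'; python3 -m handwheel '[{"xyz":[0,0,-15],"delta_rot":[0,0,0],"hand":1},{"xyz":[0,0,-35],"delta_rot":[0,0,0],"hand":1},{"xyz":[0,0,-60],"delta_rot":[0,0,0],"hand":1},{"xyz":[0,0,-80],"delta_rot":[0,0,0],"hand":1},{"xyz":[0,0,-90],"delta_rot":[0,0,0],"hand":1}]'; python3 -m handwheel '[{"xyz":[0,0,0],"delta_rot":[0,0,0],"hand":1},{"xyz":[0,0,0],"delta_rot":[0,0,0],"hand":1},{"xyz":[0,0,0],"delta_rot":[0,0,0],"hand":1},{"xyz":[0,0,0],"delta_rot":[0,0,0],"hand":1},{"xyz":[0,0,0],"delta_rot":[0,0,0],"hand":1}]'; python3 - <<'E'
from h import *
a=vision.capture("scene")
cv2.imwrite("pics/4.png",cv2.resize(a[130:420,170:450],(560,580))[:,:,::-1])
E
```

```text
time_s: 5.35
position: [0.5546, -0.1687, 0.1644]
tcp_rot: [[-0.251, 0.968, -0.004], [0.968, 0.251, 0.003], [0.003, -0.003, -1.0]]
force: [-1.1, 1.9, 1.9]
opening: 0.002
grasp_force: 0.9
time_s: 5.98
position: [0.5566, -0.1706, 0.2561]
tcp_rot: [[-0.25, 0.968, 0.002], [0.968, 0.25, -0.001], [-0.002, 0.001, -1.0]]
force: [0.2, 0.1, 0.8]
opening: 0.001
grasp_force: 0.0
time_s: 6.6
position: [0.5562, -0.17, 0.2542]
tcp_rot: [[-0.25, 0.968, -0.001], [0.968, 0.25, 0.0], [0.0, -0.001, -1.0]]
force: [0.1, 0.5, -0.5]
opening: 0.009
grasp_force: 0.0
```

View pics/4.png

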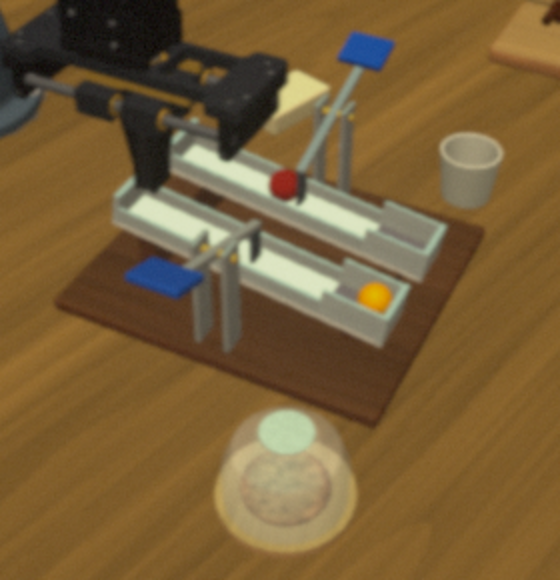

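The gold ball is in the pocket at crop (375,297). The right pad is back up at (163,277) with its gate shut, the red ball is unmoved, and the arm is clear.

```bash
python3 -c "
from rig import workorder
print(workorder.hand_in())"
```

```text
the job is handed in; nothing more can be done
None
```

The gold ball is in the right lane's catch pocket, its gate is shut again, the other lever, the red ball and the bystanders were left alone, and the job was handed in at about 6.7 s.

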